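Loosen the knurled retaining ring of the large nozzle stand by two full turns

TASK

Loosen the knurled retaining ring of the larger of the two nozzle stands: roll a fingertip round its ribbed rim anticlockwise (seen from above), without gripping it, until it is two full turns past tight, with the black bar on the ring once more in line with the black bar on the fixed hub. It was tight with the two bars in line and has already been eased by less than a quarter turn, which counts towards the two turns. Do not touch the smaller stand, and leave the loose things on the worktop where they are.

Things in the scene. Friction and masses are not known exactly. Their poses are not given: they have to be found in the camera images.
- large_ring (a joint): angle of the large stand's ring, rad: 0 = tight (its black bar in line with the hub's), growing as it is loosened anticlockwise seen from above, 2 pi a turn; stops at 0 and at four turns (25.1). It starts between 0.1 and 1.2, resists with about 0.06 N m (1.3 N at the rim), stays where it is left and does not climb.
- large_center (a point): point on the upright axis of the large stand at the top face of its ring, 52 mm above the worktop. The solid white plastic ring is 92 mm in diameter over its 36 upright ribs (2.5 mm proud); its rim reaches from 26 to 52 mm above the worktop. A black radial bar 16 x 8 x 3 mm lies on its top, 25 to 41 mm from the axis.
- large: the large stand, fixed to the worktop; origin on its axis at the worktop. Grey foot 104 mm in diameter, 6 mm thick at its edge, narrowing to a 72 mm neck under the ring. Fixed hub in the ring, 44 mm in diameter, top at 54 mm, with a steel nozzle (tip at 72 mm) and a black radial bar 8 x 8 x 3 mm, 13.5 to 21.5 mm from the axis towards the stand's own -x.
- small: the small stand, fixed, of the same make and height as the large one, but its ring is 60 mm in diameter and its foot 68 mm; origin on its axis at the worktop. Not to be touched. The two stands stand left and right of the middle, either way round.
- nozzle_plain: loose plain piping nozzle, a steel cone 27 mm wide and 46 mm tall, upright; origin at the centre of its underside; not to be moved
- nozzle_star: loose star piping nozzle, a steel cone 25 mm wide and 42 mm tall with a toothed tip, upright; origin at the centre of its underside; not to be moved
- coupler: loose blue ribbed nozzle coupler ring, 36 mm wide and 12 mm tall, lying flat; origin at the centre of its underside; not to be moved
- jar: loose glass spice jar with a dark cap, 44 mm wide and 105 mm tall, upright; origin at the centre of its underside; not to be moved
- timer: loose white kitchen timer on its back, 66 x 66 x 24 mm; origin at the centre of its underside; not to be moved
Mind the look-alikes: they are no part of the job. Leave any green or yellow look-alike of the large alone.

How it is judged (in metres and radians):
On the way:
1. the large ring has been turned at least one full turn past tight (value of joint large_ring above 6.28319 rad), for 0.1 s.
At the end, for the whole second after the job is handed in: the large ring stands two full turns (12.57 rad) past tight within 0.35 rad (20 degrees) and is still; the loose things are within 20 mm of where they stood (value of joint large_ring between 12.2164 and 12.9164 rad and velocity of joint large_ring between -0.05 and 0.05 rad/s and distance of each of nozzle_plain, nozzle_star, coupler, jar, timer from where it was at the start of the episode below 0.02 m); the robot touches nothing.
It fails at once if the robot touches the small stand (more than 1 N) (contact force between any of the arm, the fingers and small above 1 N).
It fails at once if a loose thing is lifted or shoved by more than 20 mm (distance of any of nozzle_plain, nozzle_star, coupler, jar, timer from where it was at the start of the episode above 0.02 m).
It fails at once if a loose thing is knocked over (tilted by more than 0.5 rad) (angle between any of nozzle_plain, nozzle_star, coupler, jar, timer's own z axis and vertical above 0.5 rad).
It also fails if it takes over 58 s, if anything falls off the work surface, if the arm or the gripper's body presses on something with over 40 N, if the wrist force passes 120 N, or if a joint passes its speed limit or range.

ROBOT

A 6-joint arm with a two-finger parallel gripper is mounted at the origin on the work surface; the furniture and walls round the work are solid. World frame = base frame: x ahead of the robot, y to its left, z up, the work surface at z = 0. Lengths are in mm, angles in rad, forces in N, time in s.
With the tool pointing down it reaches from about 275 to 750 mm from the base axis. Payload 10.2 kg.
Tool frame: the origin (TCP) lies midway between the tips of the shut fingers; the grasp point (between the pads) lies 19 mm behind it; z points along the fingers, y is the line along which they close (so a half turn about z gives the same grasp; the last joint's range is limited). The gripper opens to 85 mm and grips with 20 to 120 N. Pads are 22 mm wide; open, the fingers measure 114 mm over their backs; the gripper's body (76 mm by 85 mm) begins 54 mm behind the grasp point. The pads swing forward as they close: fully open they stand 13 mm farther back than shut.
Start: joints at [-1.412, 0.313, 1.498, -0, 1.331, -0.223], TCP at [195.598, -487.209, 205.294] pointing down, gripper open.
Joint ranges: [-2.94, 2.94], [-0.97, 2.17], [0.19, 2.56], [-1.23, 4.37], [0.02, 3.11], [-2.88, 2.88]. Speed limits (rad/s): [2.39, 2.39, 3.01, 3.14, 3.14, 3.14].

INTERFACE

Orientations are given as a unit quaternion [w, x, y, z].
In Python, from rig import sense, capture, finish_job, find_in, place_of gives the robot as it stands. The module is installed in compiled form; this text tells all that it offers.
- The arm moves only by the shell command python3 -m jog 'ROWS' [FORCE]. ROWS is JSON, a list of rows, each an object of numbers: "tx", "ty", "tz": the shift along the tool's x, y, z in mm; "ax", "ay", "az": the turn, a rotation vector about the tool's x, y, z in rad; "jaw": the closure, from -1 (fully open) to 1 (shut), so that 0 is half open. In form: [{"tx": .., "ty": .., "tz": .., "ax": .., "ay": .., "az": .., "jaw": ..}, ...]. A call has 1 to 5 rows; each row shifts and turns the commanded pose from where the row before left it, along the tool's axes as they then stand; what a row does not reach is not made up. A row lasts 1/8 s, in which the tool goes at most 62.5 mm and 10.7 degrees, less where a joint would pass 70% of its speed; a pose out of reach is approached as far as the arm can. A call with a gripper value outside its range is refused whole. The fingers move at their own pace and stop on an object; FORCE is the grip in N (left out, the last holds). Time passes only in rows, so rows that do not move let the fingers close. It gives the time, the measured TCP pose, the force, the opening and the grip force at its end, in the units of the state.
- sense(): the state, without advancing time (a new reading comes with each control period).
- capture(name): name is "scene" or "top" or "wrist"; returns a dict with "color" (480x640x3 uint8, red, green, blue), "depth" (480x640 float32, mm along the optical axis (not along the pixel's ray), 0 where there is no reading), "fx", "fy", "cx", "cy" (pixels), "camera_from_world" (4x4, takes a point from world to camera coordinates); the wrist camera has in their place "mount" (4x4, takes a point from camera to tool coordinates, whose origin is the TCP and whose axes are the flange's). Camera axes: x right, y up, looking along -z (the intrinsics and any distortion apply to the point x, -y, -z); pixel columns grow to the right and rows downward; lengths in mm; the calibration is good to about 2 mm. The wrist camera is an equidistant fisheye: a pixel r from the principal point sees the ray r / f radians off the axis. A picture is of the moment at which its call begins: read the wrist's pose just before it.
- finish_job(): hands the job in; it is judged then, once.
Trained networks look in the newest picture that a camera, given by its name, has taken for a name from the list of things; names that differ only in an ending like _2 or _b are one class to them, and where a whole thing is asked for, a point or a joint stands for the part that bears it (a point fixed in the world has none). Each returns a list of dicts, best first, with "conf" (0 to 1); they miss things now and then, are a little off and sometimes report something else, mostly with a low value. They report only what shows in the picture. A call takes as long as a camera call. They do not tell look-alikes from the thing itself.
- find_in(query, camera): "centre" ([column, row] in pixels, amid what is visible of it).
- place_of(query, camera): "centre" ([column, row] in pixels: a listed point, or the origin of a listed thing).
The state is a dict: "time_s": time; "joints": joint angles; "dq": joint speeds; "tau": joint torques, N m; "eef_pos": TCP position; "ee_rot": TCP orientation; "force": force on the tool from outside, world axes, zero at the start; "wrist_torque": the same for the moment, N m; "grip_width": opening from 0.0 (shut) to 1.0 (fully open); "grip_force": force on a finger pad.
Only numpy, scipy, OpenCV 4.12 (cv2) and the standard library are available. Lean on these libraries where they do the work, as an engineer would, in place of code of your own. Each camera call takes 0.05 s, during which the arm holds its last target. There are 200 camera calls.

## Working session

There is one attempt and no reset: what is moved stays moved. The work goes in short steps, Python scripts to look and compute and a shell command to move; the robot and the scene stay as the last step left them, time stands still between calls to the robot, and variables do not carry over. Pictures are saved under pics/ and viewed, at most 10 in all, crops included, and the job is handed in when it is done.

```bash
mkdir -p pics
cat > h.py <<'E'
import numpy as np, cv2
from rig import *
def world(c,px,z=None):
    """pixel -> world; by plane z if given, else by depth"""
    T=np.linalg.inv(c["camera_from_world"]); u,v=px
    d=np.array([(u-c["cx"])/c["fx"],-(v-c["cy"])/c["fy"],-1.])
    if z is None: return T[:3,:3]@(d*c["depth"][int(v),int(u)])+T[:3,3]
    r=T[:3,:3]@d; return T[:3,3]+r*(z-T[2,3])/r[2]
def save(c,n): cv2.imwrite(f"pics/{n}.png",c["color"][:,:,::-1])
E
python3 - <<'E'
from h import *
np.set_printoptions(precision=1,suppress=True)
for n in ("top","scene"):
    c=capture(n); save(c,n)
    for q,z in (("large_center",52),("large",0),("small",0),("nozzle_plain",0),("nozzle_star",0),("coupler",0),("jar",0),("timer",0)):
        for r in place_of(q,n)[:3]:
            print(n,q,round(r["conf"],2),np.array(r["centre"]),world(c,r["centre"],z))
print(sense())
E
```

```text
top large_center 0.85 [197.1 247.3] [530.5 189.3  52. ]
top large_center 0.78 [181.5 315.6] [362.6 218.1  52. ]
top large_center 0.57 [202.4 176.8] [712.5 185.7  52. ]
top large 0.92 [187.2 314.5] [365.9 218.    0. ]
top large 0.76 [204.5 183.2] [711.1 191.9   0. ]
top large 0.64 [346.4 236.7] [ 571.7 -185.2    0. ]
top nozzle_plain 0.43 [278.7 244.6] [548.5  -9.5   0. ]
top nozzle_plain 0.21 [430.4 297.4] [ 417.8 -398.6    0. ]
top nozzle_star 0.56 [279.6 194. ] [684.1  -8.5   0. ]
top coupler 0.69 [275.6 292.8] [423.8  -4.7   0. ]
top jar 0.88 [335.9 162.5] [ 772.9 -157.     0. ]
top timer 0.56 [430.7 296. ] [ 421.4 -399.5    0. ]
scene large_center 0.92 [232.7 284.1] [537.5 176.3  52. ]
scene large_center 0.65 [247.8 338.8] [358.  219.5  52. ]
scene large_center 0.63 [203.8 244.8] [726.9 176.4  52. ]
scene large 0.85 [248.8 356.2] [361.6 219.1   0. ]
scene large 0.79 [206.9 265.7] [707.2 181.1   0. ]
scene small 0.38 [351.5 251.8] [ 574.7 -182.1    0. ]
scene nozzle_plain 0.64 [298.8 277.7] [543.8  -0.3   0. ]
scene nozzle_star 0.63 [279.1 251.2] [674.7 -12.1   0. ]
scene coupler 0.63 [331.  304.6] [415.1 -14.8   0. ]
scene jar 0.91 [308. 222.] [ 771.5 -158.9    0. ]
scene timer 0.6 [448.8 258.2] [ 419.2 -393.     0. ]
{'time_s': 0.9, 'joints': array([-1.4,  0.3,  1.5,  0. ,  1.3, -0.2]), 'dq': array([-0., -0., -0.,  0., -0.,  0.]), 'tau': array([  0. , -41.2, -26. ,  -0. ,   0. ,   0. ]), 'eef_pos': array([ 195.6, -487.2,  205.3]), 'ee_rot': array([-0. ,  1. ,  0.2,  0. ]), 'force': array([-0.1, -0.2,  0.6]), 'wrist_torque': array([ 0., -0.,  0.]), 'grip_force': 0.0, 'grip_width': 0.9995288257343258}
```

Run:
```python
import cv2,numpy as np
t=cv2.imread("pics/top.png");s=cv2.imread("pics/scene.png")
cv2.imwrite("pics/both.png",cv2.resize(np.vstack([t[130:350,120:480],s[190:410,120:480]]),None,fx=1.36,fy=1.36,interpolation=3))
cv2.imwrite("pics/close.png",cv2.resize(t[145:345,150:250],None,fx=3,fy=3,interpolation=cv2.INTER_CUBIC))
```

```text
(no output)
```

View pics/both.png

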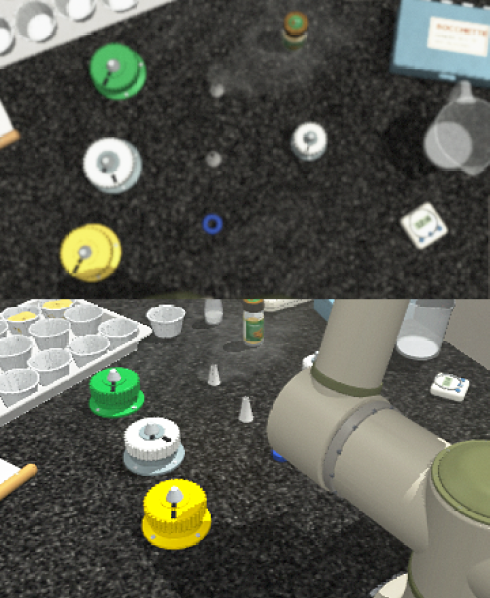

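View pics/close.png

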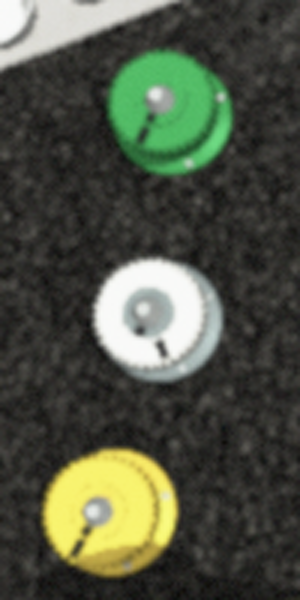

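Candidates in the top image are green (203,177), white (200,250), yellow (183,315) and small white (346,235). The close crop shows that the white one at (200,250) is the larger white stand, with the ring bar anticlockwise of the hub bar, so that is the target. Next I'll measure its axis and its ring angle.

```bash
cat >> h.py <<'E'
def ring(c,guess):
    """centre (circle fit of white top face at z=52) and bar angles"""
    v,u=np.mgrid[0:480,0:640]; T=np.linalg.inv(c["camera_from_world"])
    d=np.stack([(u-c["cx"])/c["fx"],-(v-c["cy"])/c["fy"],-np.ones(u.shape)],-1)
    W=(d*c["depth"][...,None])@T[:3,:3].T+T[:3,3]
    r=d@T[:3,:3].T; P=T[:3,3]+r*((52-T[2,3])/r[...,2])[...,None]
    near=(np.hypot(*(P[...,:2]-guess).transpose(2,0,1))<60)&(abs(W[...,2]-52)<9)
    col=c["color"].astype(int)
    m=(near&(col.min(-1)>140)).astype(np.uint8)
    n,l,s,_=cv2.connectedComponentsWithStats(m); k=1+s[1:,4].argmax()
    pts=P[l==k][:,:2].astype(np.float32)
    (cx,cy),R=cv2.minEnclosingCircle(pts); C=np.array([cx,cy])
    q=P[...,:2]-C; rr=np.hypot(q[...,0],q[...,1]); w=np.clip(110-col.max(-1),0,None)
    def ang(lo,hi):
        s=(rr>lo)&(rr<hi); z=(w[s]*np.exp(1j*np.arctan2(q[s][:,1],q[s][:,0]))).sum(); return np.angle(z),abs(z)/max(w[s].sum(),1)
    zz=W[l==k][:,2]
    return C,R,np.median(zz),ang(27,39),ang(14.5,20.5)
E
python3 - <<'E'
from h import *
np.set_printoptions(precision=3,suppress=True)
for n in("top","scene"):
    r=ring(capture(n),np.array([533,184.]));print(n,r,(r[3][0]-r[4][0]))
s=sense();print(s["ee_rot"],s["joints"],s["time_s"])
E
```

```text
top (array([525.357, 181.879]), 46.069725036621094, np.float64(51.62146432760005), (np.float64(-2.79957428254261), np.float64(0.9997235787529614)), (np.float64(2.572214659053009), np.float64(0.9960818139754605))) -5.371788941595619
scene (array([521.315, 187.656]), 49.17552185058594, np.float64(52.96237675079135), (np.float64(-2.5282937743364706), np.float64(0.9973007336471755)), (np.float64(0.0), np.float64(0.0))) -2.5282937743364706
[-0.     0.982  0.19   0.   ] [-1.412  0.313  1.498  0.     1.331 -0.223] 1.0
```

The target is at (525.4, 181.9): the fitted radius is 46.07 mm and the height 52 mm, both as described. The ring angle is about 0.91 rad, so about 11.65 rad remains. I'll shut the jaw, fly high to beside the ring and turn the tool to the start yaw.

```bash
python3 -m jog '[{"tx":39,"ty":-28.5,"jaw":1},{"tx":39,"ty":-28.5,"jaw":1},{"tx":39,"ty":-28.5,"jaw":1},{"tx":39,"ty":-28.5,"jaw":1},{"tx":39,"ty":-28.5,"jaw":1}]' 60
python3 -m jog '[{"tx":39,"ty":-28.5,"jaw":1},{"tx":39,"ty":-28.5,"jaw":1},{"tx":39,"ty":-28.5,"jaw":1},{"tx":39,"ty":-28.5,"jaw":1},{"tx":39,"ty":-28.5,"jaw":1}]'
python3 -m jog '[{"tx":39,"ty":-28.5,"jaw":1},{"tx":39,"ty":-28.5,"jaw":1},{"tx":39,"ty":-28.5,"jaw":1},{"tx":39,"ty":-28.5,"jaw":1},{"tx":39,"ty":-28.5,"jaw":1}]'
python3 -m jog '[{"az":0.16,"jaw":1},{"az":0.16,"jaw":1},{"az":0.16,"jaw":1},{"az":0.16,"jaw":1},{"az":0.16,"jaw":1}]'
python3 -m jog '[{"az":0.16,"jaw":1},{"az":0.16,"jaw":1},{"az":0.16,"jaw":1},{"jaw":1}]'
cat > st.py <<'E'
from h import *
C=np.array([525.4,181.9])
s=sense(); w,x,y,z=s["ee_rot"]; p=s["eef_pos"]; yaw=2*np.arctan2(y,x)
c,S=np.cos(yaw),np.sin(yaw); d=p[:2]-C
print("t",round(s["time_s"],2),"pos",p.round(1),"yaw",yaw.round(3),"q",s["joints"].round(2),"F",s["force"].round(1),"grip",round(s["grip_width"],2))
print("offset from axis in tool: x %.1f y %.1f  radius %.1f alpha %.3f"%(d@[c,S],d@[S,-c],np.hypot(*d),np.arctan2(d[1],d[0])), "F tool x,y",(s["force"][:2]@np.array([[c,S],[S,-c]])).round(1))
E
python3 st.py
```

```text
t 1.0 pos [ 195.6 -487.2  205.3] yaw 0.382 q [-1.41  0.31  1.5   0.    1.33 -0.22] F [ 0.6 -0.2  0.4] grip 1.0
offset from axis in tool: x -555.4 y 498.0  radius 746.0 alpha -2.029 F tool x,y [0.5 0.4]schema error: expected keys tx, ty, tz, ax, ay, az, jaw
schema error: expected keys tx, ty, tz, ax, ay, az, jaw
schema error: expected keys tx, ty, tz, ax, ay, az, jaw
schema error: expected keys tx, ty, tz, ax, ay, az, jaw
schema error: expected keys tx, ty, tz, ax, ay, az, jaw
```

```bash
python3 -m jog '[{"tx":39,"ty":-28.5,"tz":0,"ax":0,"ay":0,"az":0,"jaw":1},{"tx":39,"ty":-28.5,"tz":0,"ax":0,"ay":0,"az":0,"jaw":1},{"tx":39,"ty":-28.5,"tz":0,"ax":0,"ay":0,"az":0,"jaw":1},{"tx":39,"ty":-28.5,"tz":0,"ax":0,"ay":0,"az":0,"jaw":1},{"tx":39,"ty":-28.5,"tz":0,"ax":0,"ay":0,"az":0,"jaw":1}]' 60
python3 -m jog '[{"tx":39,"ty":-28.5,"tz":0,"ax":0,"ay":0,"az":0,"jaw":1},{"tx":39,"ty":-28.5,"tz":0,"ax":0,"ay":0,"az":0,"jaw":1},{"tx":39,"ty":-28.5,"tz":0,"ax":0,"ay":0,"az":0,"jaw":1},{"tx":39,"ty":-28.5,"tz":0,"ax":0,"ay":0,"az":0,"jaw":1},{"tx":39,"ty":-28.5,"tz":0,"ax":0,"ay":0,"az":0,"jaw":1}]'
python3 -m jog '[{"tx":39,"ty":-28.5,"tz":0,"ax":0,"ay":0,"az":0,"jaw":1},{"tx":39,"ty":-28.5,"tz":0,"ax":0,"ay":0,"az":0,"jaw":1},{"tx":39,"ty":-28.5,"tz":0,"ax":0,"ay":0,"az":0,"jaw":1},{"tx":39,"ty":-28.5,"tz":0,"ax":0,"ay":0,"az":0,"jaw":1},{"tx":39,"ty":-28.5,"tz":0,"ax":0,"ay":0,"az":0,"jaw":1}]'
python3 -m jog '[{"tx":0,"ty":0,"tz":0,"ax":0,"ay":0,"az":0.16,"jaw":1},{"tx":0,"ty":0,"tz":0,"ax":0,"ay":0,"az":0.16,"jaw":1},{"tx":0,"ty":0,"tz":0,"ax":0,"ay":0,"az":0.16,"jaw":1},{"tx":0,"ty":0,"tz":0,"ax":0,"ay":0,"az":0.16,"jaw":1},{"tx":0,"ty":0,"tz":0,"ax":0,"ay":0,"az":0.16,"jaw":1}]'
python3 -m jog '[{"tx":0,"ty":0,"tz":0,"ax":0,"ay":0,"az":0.16,"jaw":1},{"tx":0,"ty":0,"tz":0,"ax":0,"ay":0,"az":0.16,"jaw":1},{"tx":0,"ty":0,"tz":0,"ax":0,"ay":0,"az":0.16,"jaw":1},{"tx":0,"ty":0,"tz":0,"ax":0,"ay":0,"az":0,"jaw":1}]'
python3 st.py
```

```text
time_s: 1.62
eef_pos: [324.1, -281.0, 205.4]
ee_rot: [0.0, 0.982, 0.19, 0.0]
force: [0.5, -0.2, 0.1]
grip_width: 0.002
grip_force: 0.0
time_s: 2.25
eef_pos: [452.0, -76.0, 205.5]
ee_rot: [0.0, 0.982, 0.19, 0.0]
force: [0.5, -1.0, 0.5]
grip_width: -0.001
grip_force: 0.0
time_s: 2.88
eef_pos: [579.9, 129.0, 205.3]
ee_rot: [0.0, 0.982, 0.19, 0.0]
force: [0.2, -0.5, 0.1]
grip_width: 0.001
grip_force: 0.0
time_s: 3.5
eef_pos: [579.2, 127.5, 205.2]
ee_rot: [0.0, 0.978, -0.21, -0.0]
force: [-0.9, -0.5, -0.9]
grip_width: 0.001
grip_force: 0.0
time_s: 4.0
eef_pos: [579.2, 127.5, 205.2]
ee_rot: [0.0, 0.901, -0.434, -0.0]
force: [-0.2, -0.6, -0.8]
grip_width: -0.005
grip_force: 0.0
t 4.0 pos [579.2 127.5 205.2] yaw -0.897 q [ 0.02  0.46  1.28 -0.    1.4   2.49] F [-0.2 -0.6 -0.8] grip -0.0
offset from axis in tool: x 76.1 y -8.0  radius 76.5 alpha -0.792 F tool x,y [0.4 0.5]
```

```bash
python3 -m jog '[{"tx":0,"ty":8,"tz":45,"ax":0,"ay":0,"az":0,"jaw":1},{"tx":0,"ty":0,"tz":45,"ax":0,"ay":0,"az":0,"jaw":1},{"tx":0,"ty":0,"tz":45,"ax":0,"ay":0,"az":0,"jaw":1},{"tx":0,"ty":0,"tz":38,"ax":0,"ay":0,"az":0,"jaw":1},{"tx":-10,"ty":0,"tz":0,"ax":0,"ay":0,"az":0,"jaw":1}]'
python3 st.py
python3 -m jog '[{"tx":-2,"ty":0,"tz":0,"ax":0,"ay":0,"az":0,"jaw":1},{"tx":-2,"ty":0,"tz":0,"ax":0,"ay":0,"az":0,"jaw":1}]'
python3 -m jog '[{"tx":-2,"ty":0,"tz":0,"ax":0,"ay":0,"az":0,"jaw":1},{"tx":-2,"ty":0,"tz":0,"ax":0,"ay":0,"az":0,"jaw":1}]'
python3 st.py
```

```text
time_s: 4.62
eef_pos: [565.1, 130.2, 30.1]
ee_rot: [0.001, 0.901, -0.433, -0.002]
force: [-0.7, -0.5, 0.1]
grip_width: 0.004
grip_force: 0.0
t 4.62 pos [565.1 130.2  30.1] yaw -0.896 q [0.02 0.62 1.52 0.   1.01 2.49] F [-0.7 -0.5  0.1] grip 0.0
offset from axis in tool: x 65.2 y 1.3  radius 65.2 alpha -0.916 F tool x,y [-0.1  0.8]
time_s: 4.88
eef_pos: [565.1, 133.8, 34.2]
ee_rot: [-0.001, 0.901, -0.434, 0.001]
force: [-1.1, 0.5, -0.4]
grip_width: 0.006
grip_force: 0.0
time_s: 5.12
eef_pos: [561.9, 136.6, 32.8]
ee_rot: [-0.0, 0.901, -0.434, 0.0]
force: [0.3, 0.5, 0.6]
grip_width: -0.003
grip_force: 0.0
t 5.12 pos [561.9 136.6  32.8] yaw -0.898 q [ 0.04  0.61  1.53 -0.    1.    2.5 ] F [0.3 0.5 0.6] grip -0.0
offset from axis in tool: x 58.1 y -0.3  radius 58.1 alpha -0.892 F tool x,y [-0.3 -0.5]
```

```bash
python3 -m jog '[{"tx":-1,"ty":0,"tz":0,"ax":0,"ay":0,"az":0,"jaw":1},{"tx":0,"ty":0,"tz":0,"ax":0,"ay":0,"az":0,"jaw":1}]'|sed -n 1,4p
python3 -m jog '[{"tx":-1,"ty":0,"tz":0,"ax":0,"ay":0,"az":0,"jaw":1},{"tx":0,"ty":0,"tz":0,"ax":0,"ay":0,"az":0,"jaw":1}]'|sed -n 1,4p
python3 -m jog '[{"tx":-1,"ty":0,"tz":0,"ax":0,"ay":0,"az":0,"jaw":1},{"tx":0,"ty":0,"tz":0,"ax":0,"ay":0,"az":0,"jaw":1}]'|sed -n 1,4p
python3 st.py
```

```text
time_s: 5.38
eef_pos: [561.1, 137.4, 32.3]
ee_rot: [-0.0, 0.901, -0.434, -0.0]
force: [0.8, 0.0, -0.5]
time_s: 5.62
eef_pos: [560.4, 138.2, 32.3]
ee_rot: [0.0, 0.901, -0.434, -0.0]
force: [0.0, 0.2, 0.1]
time_s: 5.88
eef_pos: [559.8, 138.9, 32.3]
ee_rot: [0.0, 0.901, -0.434, -0.0]
force: [0.3, 0.2, 0.1]
t 5.88 pos [559.8 138.9  32.3] yaw -0.898 q [ 0.04  0.61  1.53 -0.    1.    2.51] F [0.3 0.2 0.1] grip 0.0
offset from axis in tool: x 55.0 y -0.2  radius 55.0 alpha -0.895 F tool x,y [ 0.  -0.4]
```

```bash
python3 -m jog '[{"tx":-1,"ty":0,"tz":0,"ax":0,"ay":0,"az":0,"jaw":1},{"tx":0,"ty":0,"tz":0,"ax":0,"ay":0,"az":0,"jaw":1}]'|sed -n 2,4p
python3 -m jog '[{"tx":-1,"ty":0,"tz":0,"ax":0,"ay":0,"az":0,"jaw":1},{"tx":0,"ty":0,"tz":0,"ax":0,"ay":0,"az":0,"jaw":1}]'|sed -n 2,4p
python3 -m jog '[{"tx":-1,"ty":0,"tz":0,"ax":0,"ay":0,"az":0,"jaw":1},{"tx":0,"ty":0,"tz":0,"ax":0,"ay":0,"az":0,"jaw":1}]'|sed -n 2,4p
python3 st.py
```

```text
eef_pos: [559.2, 139.7, 32.3]
ee_rot: [-0.0, 0.901, -0.434, -0.0]
force: [0.2, -0.4, 0.1]
eef_pos: [558.6, 140.5, 32.3]
ee_rot: [-0.0, 0.901, -0.434, -0.0]
force: [0.3, -0.6, -0.3]
eef_pos: [557.9, 141.3, 32.3]
ee_rot: [-0.0, 0.901, -0.434, -0.0]
force: [-1.0, -0.7, -0.4]
t 6.62 pos [557.9 141.3  32.3] yaw -0.898 q [0.04 0.61 1.54 0.   1.   2.51] F [-1.  -0.7 -0.4] grip -0.01
offset from axis in tool: x 52.0 y -0.2  radius 52.0 alpha -0.895 F tool x,y [-0.1  1.2]
```

```bash
python3 -m jog '[{"tx":-1,"ty":0,"tz":0,"ax":0,"ay":0,"az":0,"jaw":1},{"tx":0,"ty":0,"tz":0,"ax":0,"ay":0,"az":0,"jaw":1}]'|sed -n 2,4p
python3 - <<'E'
from h import *
w=capture("wrist")["color"];t=capture("top")["color"];s=capture("scene")["color"]
a=cv2.resize(t[200:300,150:250],(400,400),interpolation=2);b=cv2.resize(s[200:340,170:310],(400,400),interpolation=2)
cv2.imwrite("pics/c1.png",np.hstack([a,b])[:,:,::-1]);cv2.imwrite("pics/w1.png",w[:,:,::-1])
E
python3 st.py
```

```text
eef_pos: [557.3, 142.1, 32.3]
ee_rot: [0.0, 0.901, -0.434, -0.0]
force: [-0.1, 0.1, -0.2]
t 7.03 pos [557.4 142.   32.3] yaw -0.898 q [0.05 0.61 1.54 0.   1.   2.51] F [-1.3  0.3  0.5] grip -0.0
offset from axis in tool: x 51.1 y -0.2  radius 51.1 alpha -0.895 F tool x,y [-1.   0.8]
```

View pics/c1.png

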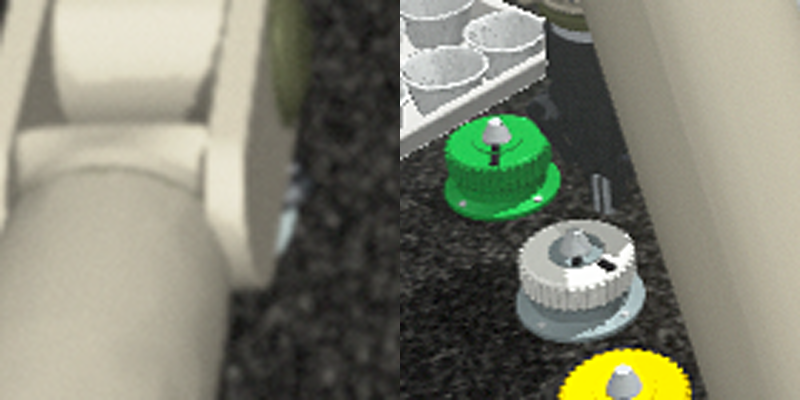

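View pics/w1.png

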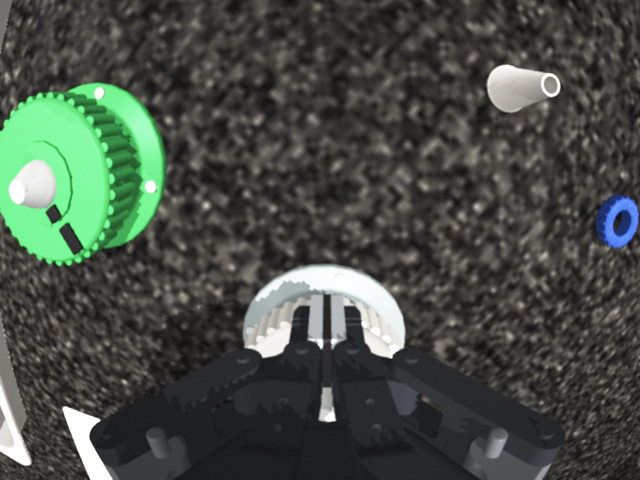

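The fingertips stand just off the ring's rim (wrist view, around (325,330)), centred on the foot, with the loose things far away. I'll keep closing in until I feel contact.

```bash
python3 -m jog '[{"tx":-1,"ty":0,"tz":0,"ax":0,"ay":0,"az":0,"jaw":1},{"tx":0,"ty":0,"tz":0,"ax":0,"ay":0,"az":0,"jaw":1}]'|sed -n 2,4p
python3 -m jog '[{"tx":-1,"ty":0,"tz":0,"ax":0,"ay":0,"az":0,"jaw":1},{"tx":0,"ty":0,"tz":0,"ax":0,"ay":0,"az":0,"jaw":1}]'|sed -n 2,4p
python3 st.py
```

```text
eef_pos: [556.7, 142.9, 32.3]
ee_rot: [0.0, 0.901, -0.434, -0.0]
force: [0.3, 0.1, -0.6]
eef_pos: [556.1, 143.7, 32.3]
ee_rot: [-0.0, 0.901, -0.434, -0.0]
force: [0.1, 0.3, 0.2]
t 7.53 pos [556.1 143.7  32.3] yaw -0.898 q [0.05 0.61 1.54 0.   1.   2.52] F [0.1 0.3 0.2] grip 0.0
offset from axis in tool: x 49.0 y -0.2  radius 49.0 alpha -0.895 F tool x,y [-0.1 -0.3]
```

```bash
python3 -m jog '[{"tx":-1,"ty":0,"tz":0,"ax":0,"ay":0,"az":0,"jaw":1},{"tx":-1,"ty":0,"tz":0,"ax":0,"ay":0,"az":0,"jaw":1},{"tx":0,"ty":0,"tz":0,"ax":0,"ay":0,"az":0,"jaw":1}]'|sed -n 2,4p
python3 -m jog '[{"tx":-1,"ty":0,"tz":0,"ax":0,"ay":0,"az":0,"jaw":1},{"tx":0,"ty":0,"tz":0,"ax":0,"ay":0,"az":0,"jaw":1}]'|sed -n 2,4p
python3 st.py
```

```text
eef_pos: [554.8, 145.2, 32.3]
ee_rot: [-0.0, 0.901, -0.434, 0.0]
force: [0.3, -0.8, -0.1]
eef_pos: [554.2, 146.0, 32.3]
ee_rot: [-0.0, 0.901, -0.434, -0.0]
force: [-0.4, 0.8, -1.1]
t 8.15 pos [554.2 146.   32.3] yaw -0.898 q [0.05 0.6  1.54 0.   1.   2.52] F [-0.4  0.8 -1.1] grip -0.0
offset from axis in tool: x 46.0 y -0.2  radius 46.0 alpha -0.894 F tool x,y [-0.9 -0.1]
```

```bash
cat >> h.py <<'E'
def cloud(n):
    s=sense(); c=capture(n); v,u=np.mgrid[0:480,0:640]
    if n!="wrist":
        d=np.stack([(u-c["cx"])/c["fx"],-(v-c["cy"])/c["fy"],-np.ones(u.shape)],-1); T=np.linalg.inv(c["camera_from_world"])
    else:
        from scipy.spatial.transform import Rotation as R
        a,b=(u-c["cx"]),(v-c["cy"]); r=np.hypot(a,b)+1e-9; th=np.minimum(r/c["fx"],1.5)
        d=np.stack([np.tan(th)*a/r,-np.tan(th)*b/r,-np.ones(u.shape)],-1)
        w,x,y,z=s["ee_rot"]; E=np.eye(4);E[:3,:3]=R.from_quat([x,y,z,w]).as_matrix();E[:3,3]=s["eef_pos"]; T=E@c["mount"]
    return (d*c["depth"][...,None])@T[:3,:3].T+T[:3,3],c
def circ(Q,R,g):
    from scipy.optimize import least_squares
    return least_squares(lambda p:np.hypot(*(Q-p).T)-R,g,loss="soft_l1").x
E
python3 - <<'E'
from h import *
np.set_printoptions(precision=1,suppress=True)
g=np.array([525.,182.])
for n in("scene","wrist"):
    W,c=cloud(n); rr=np.hypot(*(W[...,:2]-g).transpose(2,0,1)); ok=(c["depth"]>0)
    rim=ok&(W[...,2]>30)&(W[...,2]<48)&(rr<60)&(rr>32)
    col=c["color"].min(-1)>90
    print(n,"rim",(rim&col).sum(),circ(W[rim&col][:,:2],45,g))
    top=ok&(abs(W[...,2]-52)<3)&(rr<60)&col
    if top.sum()>20: print(" top enclosing",top.sum(),cv2.minEnclosingCircle(W[top][:,:2].astype(np.float32)))
    foot=ok&(W[...,2]>3)&(W[...,2]<9)&(rr<65)&col
    if foot.sum()>20: print(" foot",foot.sum(),cv2.minEnclosingCircle(W[foot][:,:2].astype(np.float32)))
    for r in place_of("large",n)[:3]:
        u,v=map(int,r["centre"]); print(r["conf"],r["centre"],W[v,u])
for q in("nozzle_plain","coupler","nozzle_star"):
    for r in find_in(q,"wrist")[:1]: u,v=map(int,r["centre"]); print(q,W[v,u])
E
```

```text
scene rim 257 [526.9 184.1]
 top enclosing 561 ((526.0068969726562, 185.88218688964844), 46.996490478515625)
 foot 166 ((524.747802734375, 185.19961547851562), 51.833648681640625)
0.92 [233.7, 301.0] [484.4 198.2  49.3]
0.85 [206.2, 266.9] [669.5 194.4  27.2]
0.68 [249.0, 355.6] [322.9 233.2  45.2]
wrist rim 1939 [525.9 184.6]
 top enclosing 2233 ((533.4281005859375, 175.0649871826172), 41.7055549621582)
 foot 3218 ((526.7086791992188, 183.53070068359375), 51.68212127685547)
0.61 [92.7, 154.4] [682.7 155.5  54.2]
nozzle_plain [547.2   2.   32.1]
coupler [415.6  -7.3   0.1]
```

```bash
python3 - <<'E'
from h import *
W,c=cloud("wrist")
cv2.imwrite("pics/w2.png",cv2.resize(c["color"][240:440,200:460],(780,600),interpolation=2)[:,:,::-1])
s=sense();w,x,y,z=s["ee_rot"];yw=2*np.arctan2(y,x);D=W[...,:2]-s["eef_pos"][:2]
X=D@[np.cos(yw),np.sin(yw)];Y=D@[np.sin(yw),-np.cos(yw)]
for u,v in((325,300),(317,305),(335,305),(317,325),(335,325),(317,345),(300,330),(325,285)): print(u,v,X[v,u].round(1),Y[v,u].round(1),W[v,u,2].round(1))
E
python3 st.py
```

```text
325 300 11.3 -0.6 69.5
317 305 10.0 -3.8 71.4
335 305 10.2 3.4 71.7
317 325 10.6 -3.4 87.4
335 325 10.5 3.1 87.3
317 345 11.2 -3.1 100.8
300 330 6.4 -9.8 84.3
325 285 -9.0 -0.9 13.9
t 8.55 pos [554.3 145.9  32.3] yaw -0.898 q [0.05 0.6  1.54 0.   1.   2.52] F [0.1 0.4 0. ] grip 0.0
offset from axis in tool: x 46.1 y -0.2  radius 46.1 alpha -0.894 F tool x,y [-0.2 -0.3]
```

View pics/w2.png

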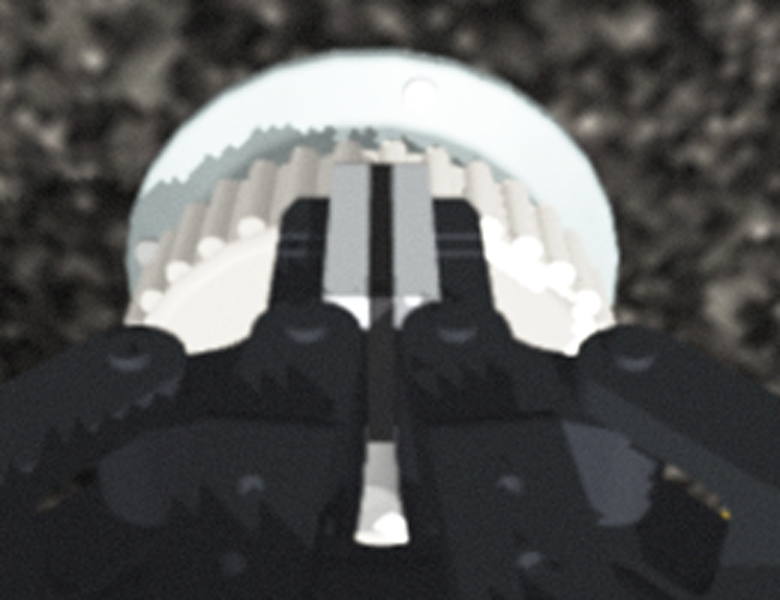

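Run:
```python
from h import *
W,c=cloud("wrist")
s=sense();w,x,y,z=s["ee_rot"];yw=2*np.arctan2(y,x);D=W[...,:2]-s["eef_pos"][:2]
X=D@[np.cos(yw),np.sin(yw)];Y=D@[np.sin(yw),-np.cos(yw)]
for v in range(288,312,2): print(v,[(X[v,u].round(1),Y[v,u].round(1),W[v,u,2].round(1),int(c["depth"][v,u])) for u in(316,299)])
print(c["mount"].round(3),c["fx"],c["cx"],c["cy"])
```

```text
288 [(np.float64(-2.0), np.float64(-5.4), np.float64(31.9), 187), (np.float64(-11.1), np.float64(-15.6), np.float64(13.6), 207)]
290 [(np.float64(-1.8), np.float64(-5.3), np.float64(34.5), 184), (np.float64(-3.2), np.float64(-14.1), np.float64(31.8), 187)]
292 [(np.float64(-2.3), np.float64(-5.3), np.float64(35.7), 183), (np.float64(-3.6), np.float64(-14.0), np.float64(33.3), 186)]
294 [(np.float64(10.1), np.float64(-4.5), np.float64(62.0), 155), (np.float64(-3.7), np.float64(-13.9), np.float64(35.3), 184)]
296 [(np.float64(10.3), np.float64(-4.4), np.float64(64.1), 153), (np.float64(-3.3), np.float64(-13.7), np.float64(38.2), 181)]
298 [(np.float64(10.7), np.float64(-4.3), np.float64(66.7), 150), (np.float64(-3.1), np.float64(-13.5), np.float64(40.8), 179)]
300 [(np.float64(10.7), np.float64(-4.3), np.float64(68.4), 148), (np.float64(-3.7), np.float64(-13.4), np.float64(41.8), 178)]
302 [(np.float64(10.2), np.float64(-4.3), np.float64(69.3), 148), (np.float64(-3.7), np.float64(-13.3), np.float64(43.8), 176)]
304 [(np.float64(10.5), np.float64(-4.2), np.float64(71.4), 146), (np.float64(-3.6), np.float64(-13.1), np.float64(45.9), 174)]
306 [(np.float64(11.0), np.float64(-4.1), np.float64(74.0), 143), (np.float64(5.9), np.float64(-11.6), np.float64(65.0), 153)]
308 [(np.float64(10.8), np.float64(-4.1), np.float64(75.3), 142), (np.float64(6.4), np.float64(-11.4), np.float64(67.5), 151)]
310 [(np.float64(10.6), np.float64(-4.1), np.float64(76.5), 141), (np.float64(6.7), np.float64(-11.2), np.float64(69.8), 148)]
[[ 0.00000e+00  9.47000e-01  3.20000e-01  8.19740e+01]
 [ 1.00000e+00 -0.00000e+00  0.00000e+00  5.20000e-02]
 [ 0.00000e+00  3.20000e-01 -9.47000e-01 -1.69106e+02]
 [ 0.00000e+00  0.00000e+00  0.00000e+00  1.00000e+00]] 371.64829954431775 326.55156149694324 238.13847604884123
```

The wrist depth puts the finger faces at x = +10.5 mm, as they should be. It puts the finger tips at z≈62 while the reported TCP z is 32, so the tips are really about 30 mm above the reported TCP and the hand is over the ring. The axis is nearer (526, 184.5). I'll back out, go down by 29 mm watching the force, and approach again.

```bash
sed -i 's/C=np.array.*/C=np.array([526,184.5])/' st.py
python3 -m jog '[{"tx":20,"ty":-2,"tz":0,"ax":0,"ay":0,"az":0,"jaw":1},{"tx":0,"ty":0,"tz":10,"ax":0,"ay":0,"az":0,"jaw":1},{"tx":0,"ty":0,"tz":6,"ax":0,"ay":0,"az":0,"jaw":1}]'
python3 -m jog '[{"tx":0,"ty":0,"tz":6,"ax":0,"ay":0,"az":0,"jaw":1},{"tx":0,"ty":0,"tz":0,"ax":0,"ay":0,"az":0,"jaw":1}]'|sed -n 2,4p
python3 - <<'E'
from h import *
W,c=cloud("wrist");s=sense();w,x,y,z=s["ee_rot"];yw=2*np.arctan2(y,x);D=W[...,:2]-s["eef_pos"][:2]
X=D@[np.cos(yw),np.sin(yw)];Y=D@[np.sin(yw),-np.cos(yw)]
m=(abs(X-10.5)<2)&(abs(Y)<12)&(c["depth"]>0)
print("finger lowest",np.percentile(W[m][:,2],[0,2,5,20]).round(1), "tip minus tcp",np.percentile(W[m][:,2],2)-s["eef_pos"][2])
E
python3 st.py
```

```text
time_s: 8.98
eef_pos: [567.9, 131.3, 15.1]
ee_rot: [0.0, 0.901, -0.434, -0.001]
force: [-0.5, -0.1, -0.6]
grip_width: -0.001
grip_force: 0.0
eef_pos: [567.8, 131.7, 9.7]
ee_rot: [0.0, 0.901, -0.434, -0.001]
force: [-0.7, -0.2, 0.2]
finger lowest [-1.1  0.4 40.8 65.9] tip minus tcp -9.739401182228148
t 9.28 pos [568.1 131.7  10.1] yaw -0.898 q [0.03 0.65 1.52 0.   0.97 2.5 ] F [-0.1 -0.7  0.8] grip 0.0
offset from axis in tool: x 67.5 y -0.0  radius 67.5 alpha -0.897 F tool x,y [0.5 0.5]
```

```bash
python3 -m jog '[{"tx":-4,"ty":0,"tz":5,"ax":0,"ay":0,"az":0,"jaw":1},{"tx":-3,"ty":0,"tz":0,"ax":0,"ay":0,"az":0,"jaw":1},{"tx":-1,"ty":0,"tz":0,"ax":0,"ay":0,"az":0,"jaw":1},{"tx":0,"ty":0,"tz":0,"ax":0,"ay":0,"az":0,"jaw":1}]'
python3 st.py
python3 -m jog '[{"tx":-1,"ty":0,"tz":0,"ax":0,"ay":0,"az":0,"jaw":1},{"tx":0,"ty":0,"tz":0,"ax":0,"ay":0,"az":0,"jaw":1}]'|sed -n 2,4p
python3 -m jog '[{"tx":-1,"ty":0,"tz":0,"ax":0,"ay":0,"az":0,"jaw":1},{"tx":0,"ty":0,"tz":0,"ax":0,"ay":0,"az":0,"jaw":1}]'|sed -n 2,4p
python3 st.py
```

```text
time_s: 9.78
eef_pos: [563.3, 137.9, 5.4]
ee_rot: [-0.0, 0.901, -0.434, 0.0]
force: [0.5, -0.6, -0.1]
grip_width: 0.001
grip_force: 0.0
t 9.78 pos [563.3 137.9   5.4] yaw -0.898 q [ 0.04  0.65  1.54 -0.    0.95  2.51] F [ 0.5 -0.6 -0.1] grip 0.0
offset from axis in tool: x 59.7 y -0.1  radius 59.7 alpha -0.896 F tool x,y [ 0.8 -0. ]
eef_pos: [562.7, 138.6, 5.3]
ee_rot: [-0.0, 0.901, -0.434, -0.0]
force: [0.4, -0.6, 0.5]
eef_pos: [562.0, 139.4, 5.3]
ee_rot: [-0.0, 0.901, -0.434, -0.0]
force: [-0.4, -0.2, -0.0]
t 10.28 pos [562.  139.4   5.3] yaw -0.898 q [0.04 0.65 1.54 0.   0.95 2.51] F [-0.4 -0.2 -0. ] grip 0.0
offset from axis in tool: x 57.7 y -0.1  radius 57.7 alpha -0.897 F tool x,y [-0.1  0.4]
```

```bash
python3 -m jog '[{"tx":-1,"ty":0,"tz":0,"ax":0,"ay":0,"az":0,"jaw":1},{"tx":0,"ty":0,"tz":0,"ax":0,"ay":0,"az":0,"jaw":1}]'|sed -n 2,4p
python3 -m jog '[{"tx":-0.5,"ty":0,"tz":0,"ax":0,"ay":0,"az":0,"jaw":1},{"tx":0,"ty":0,"tz":0,"ax":0,"ay":0,"az":0,"jaw":1}]'|sed -n 2,4p
python3 -m jog '[{"tx":-0.5,"ty":0,"tz":0,"ax":0,"ay":0,"az":0,"jaw":1},{"tx":0,"ty":0,"tz":0,"ax":0,"ay":0,"az":0,"jaw":1}]'|sed -n 2,4p
python3 st.py
```

```text
eef_pos: [561.7, 139.9, 5.3]
ee_rot: [0.0, 0.901, -0.434, 0.0]
force: [1.7, -1.8, -1.0]
eef_pos: [561.6, 139.9, 5.4]
ee_rot: [0.0, 0.901, -0.434, 0.001]
force: [2.9, -4.4, -2.0]
eef_pos: [561.7, 140.0, 5.4]
ee_rot: [0.0, 0.901, -0.434, 0.001]
force: [5.1, -6.1, -2.3]
t 11.03 pos [561.7 140.    5.4] yaw -0.898 q [ 0.04  0.65  1.54 -0.    0.95  2.51] F [ 5.1 -6.1 -2.3] grip 0.0
offset from axis in tool: x 57.1 y -0.2  radius 57.1 alpha -0.895 F tool x,y [ 8.  -0.2]
```

Contact is at radius 57.1 mm (46 + 11) with 8 N of press, as it should be. Orbit row: az −0.17, ty −9.4, tx −0.8.

```bash
python3 -m jog '[{"tx":-0.8,"ty":-9.4,"tz":0,"ax":0,"ay":0,"az":-0.17,"jaw":1},{"tx":-0.8,"ty":-9.4,"tz":0,"ax":0,"ay":0,"az":-0.17,"jaw":1},{"tx":-0.8,"ty":-9.4,"tz":0,"ax":0,"ay":0,"az":-0.17,"jaw":1}]' >/dev/null
python3 st.py
python3 -m jog '[{"tx":-0.8,"ty":-9.4,"tz":0,"ax":0,"ay":0,"az":-0.17,"jaw":1},{"tx":-0.8,"ty":-9.4,"tz":0,"ax":0,"ay":0,"az":-0.17,"jaw":1},{"tx":-0.8,"ty":-9.4,"tz":0,"ax":0,"ay":0,"az":-0.17,"jaw":1}]' >/dev/null
python3 st.py
python3 - <<'E'
from h import *
c=capture("scene");cv2.imwrite("pics/s3.png",cv2.resize(c["color"][230:330,180:300],(720,600),interpolation=2)[:,:,::-1])
E
```

```text
t 11.4 pos [578.8 162.8   5.4] yaw -0.383 q [ 0.08  0.69  1.47 -0.    0.98  2.03] F [ 3.8 -3.8 -2.3] grip -0.0
offset from axis in tool: x 57.1 y 0.3  radius 57.1 alpha -0.389 F tool x,y [4.9 2.1]
t 11.78 pos [582.6 191.3   5.4] yaw 0.127 q [ 0.13  0.71  1.43 -0.    1.    1.57] F [ 5.8 -1.2 -2.2] grip -0.0
offset from axis in tool: x 57.0 y 0.5  radius 57.0 alpha 0.119 F tool x,y [5.6 1.9]
```

View pics/s3.png

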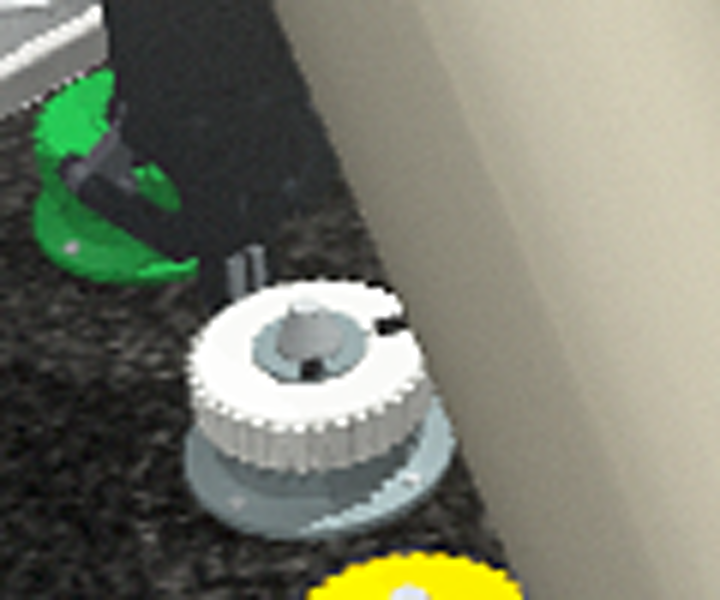

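The ring follows: its bar at (395,325) has gone about 1 rad anticlockwise from the hub bar side, and the tangential force is 2 N. I'll carry on round.

```bash
python3 -m jog '[{"tx":-1.0,"ty":-9.4,"tz":0,"ax":0,"ay":0,"az":-0.17,"jaw":1},{"tx":-1.0,"ty":-9.4,"tz":0,"ax":0,"ay":0,"az":-0.17,"jaw":1},{"tx":-0.8,"ty":-9.4,"tz":0,"ax":0,"ay":0,"az":-0.17,"jaw":1},{"tx":-0.8,"ty":-9.4,"tz":0,"ax":0,"ay":0,"az":-0.17,"jaw":1}]' >/dev/null
python3 st.py
python3 -m jog '[{"tx":-0.8,"ty":-9.4,"tz":0,"ax":0,"ay":0,"az":-0.17,"jaw":1},{"tx":-0.8,"ty":-9.4,"tz":0,"ax":0,"ay":0,"az":-0.17,"jaw":1},{"tx":-0.8,"ty":-9.4,"tz":0,"ax":0,"ay":0,"az":-0.17,"jaw":1},{"tx":-0.8,"ty":-9.4,"tz":0,"ax":0,"ay":0,"az":-0.17,"jaw":1},{"tx":-0.8,"ty":-9.4,"tz":0,"ax":0,"ay":0,"az":-0.17,"jaw":1}]' >/dev/null
python3 st.py
```

```text
t 12.32 pos [565.5 225.4   5.5] yaw 0.807 q [0.19 0.7  1.44 0.   0.99 0.95] F [ 4.9  3.5 -3.5] grip -0.0
offset from axis in tool: x 56.8 y 0.3  radius 56.8 alpha 0.802 F tool x,y [5.9 1.1]
t 12.95 pos [521.1 240.9   5.4] yaw 1.657 q [0.23 0.64 1.56 0.   0.94 0.14] F [ 1.   3.8 -0.9] grip -0.0
offset from axis in tool: x 56.6 y -0.0  radius 56.6 alpha 1.658 F tool x,y [3.7 1.3]
```

```bash
python3 -m jog '[{"tx":-1.3,"ty":-9.4,"tz":0,"ax":0,"ay":0,"az":-0.17,"jaw":1},{"tx":-1.3,"ty":-9.4,"tz":0,"ax":0,"ay":0,"az":-0.17,"jaw":1},{"tx":-0.9,"ty":-9.4,"tz":0,"ax":0,"ay":0,"az":-0.17,"jaw":1},{"tx":-0.8,"ty":-9.4,"tz":0,"ax":0,"ay":0,"az":-0.17,"jaw":1},{"tx":-0.8,"ty":-9.4,"tz":0,"ax":0,"ay":0,"az":-0.17,"jaw":1}]' >/dev/null
python3 st.py
python3 -m jog '[{"tx":-0.9,"ty":-9.4,"tz":0,"ax":0,"ay":0,"az":-0.17,"jaw":1},{"tx":-0.8,"ty":-9.4,"tz":0,"ax":0,"ay":0,"az":-0.17,"jaw":1},{"tx":-0.8,"ty":-9.4,"tz":0,"ax":0,"ay":0,"az":-0.17,"jaw":1},{"tx":-0.8,"ty":-9.4,"tz":0,"ax":0,"ay":0,"az":-0.17,"jaw":1},{"tx":-0.8,"ty":-9.4,"tz":0,"ax":0,"ay":0,"az":-0.17,"jaw":1}]' >/dev/null
python3 st.py
```

```text
t 13.57 pos [480.1 217.4   5.4] yaw 2.508 q [ 0.2   0.56  1.7   0.    0.87 -0.74] F [-2.6  4.8  1.6] grip 0.0
offset from axis in tool: x 56.5 y -0.6  radius 56.5 alpha 2.519 F tool x,y [4.9 2.4]
t 14.2 pos [470.6 171.7   5.1] yaw 3.357 q [ 0.12  0.52  1.78  0.    0.84 -1.67] F [-0.4  0.9  0.5] grip 0.01
offset from axis in tool: x 56.8 y -0.6  radius 56.9 alpha -2.915 F tool x,y [0.2 1. ]
```

```bash
python3 -m jog '[{"tx":-2,"ty":0,"tz":0,"ax":0,"ay":0,"az":0,"jaw":1}]' >/dev/null
python3 st.py
python3 -m jog '[{"tx":-1.0,"ty":-9.4,"tz":0,"ax":0,"ay":0,"az":-0.17,"jaw":1},{"tx":-1.0,"ty":-9.4,"tz":0,"ax":0,"ay":0,"az":-0.17,"jaw":1},{"tx":-1,"ty":-9.4,"tz":0,"ax":0,"ay":0,"az":-0.17,"jaw":1}]' >/dev/null
python3 st.py
python3 -m jog '[{"tx":-1.0,"ty":-9.4,"tz":0,"ax":0,"ay":0,"az":-0.17,"jaw":1},{"tx":-1.0,"ty":-9.4,"tz":0,"ax":0,"ay":0,"az":-0.17,"jaw":1},{"tx":-1,"ty":-9.4,"tz":0,"ax":0,"ay":0,"az":-0.17,"jaw":1}]' >/dev/null
python3 st.py
```

```text
t 14.32 pos [470.9 171.5   4.8] yaw 3.351 q [ 0.12  0.53  1.78 -0.    0.85 -1.67] F [-15.7  -4.4  10.5] grip 0.0
offset from axis in tool: x 56.6 y -1.2  radius 56.6 alpha -2.910 F tool x,y [16.3 -1. ]
t 14.7 pos [483.8 146.6   4.9] yaw 3.866 q [ 0.06  0.53  1.76 -0.    0.85 -2.23] F [-11.8  -7.    7.6] grip -0.0
offset from axis in tool: x 56.8 y -0.5  radius 56.8 alpha -2.409 F tool x,y [13.5  2.6]
t 15.07 pos [508.8 130.3   5. ] yaw 4.376 q [ 0.03  0.56  1.71 -0.    0.88 -2.77] F [ -6.9 -11.    3.6] grip -0.0
offset from axis in tool: x 56.8 y -1.6  radius 56.9 alpha -1.878 F tool x,y [12.7  2.9]
```

Stroke 1 covered 5.27 rad. Now I'll back out, unwind the wrist in place and start again near α = −1.

```bash
python3 -m jog '[{"tx":20,"ty":0,"tz":0,"ax":0,"ay":0,"az":0,"jaw":1},{"tx":0,"ty":0,"tz":0,"ax":0,"ay":0,"az":0.18,"jaw":1},{"tx":0,"ty":0,"tz":0,"ax":0,"ay":0,"az":0.18,"jaw":1},{"tx":0,"ty":0,"tz":0,"ax":0,"ay":0,"az":0.18,"jaw":1},{"tx":0,"ty":0,"tz":0,"ax":0,"ay":0,"az":0.18,"jaw":1}]'|sed -n 2,4p
python3 -m jog '[{"tx":0,"ty":0,"tz":0,"ax":0,"ay":0,"az":0.18,"jaw":1},{"tx":0,"ty":0,"tz":0,"ax":0,"ay":0,"az":0.18,"jaw":1},{"tx":0,"ty":0,"tz":0,"ax":0,"ay":0,"az":0.18,"jaw":1},{"tx":0,"ty":0,"tz":0,"ax":0,"ay":0,"az":0.18,"jaw":1},{"tx":0,"ty":0,"tz":0,"ax":0,"ay":0,"az":0.18,"jaw":1}]'|sed -n 2,4p
python3 -m jog '[{"tx":0,"ty":0,"tz":0,"ax":0,"ay":0,"az":0.18,"jaw":1},{"tx":0,"ty":0,"tz":0,"ax":0,"ay":0,"az":0.18,"jaw":1},{"tx":0,"ty":0,"tz":0,"ax":0,"ay":0,"az":0.18,"jaw":1},{"tx":0,"ty":0,"tz":0,"ax":0,"ay":0,"az":0.18,"jaw":1},{"tx":0,"ty":0,"tz":0,"ax":0,"ay":0,"az":0.18,"jaw":1}]'|sed -n 2,4p
python3 -m jog '[{"tx":0,"ty":0,"tz":0,"ax":0,"ay":0,"az":0.18,"jaw":1},{"tx":0,"ty":0,"tz":0,"ax":0,"ay":0,"az":0.18,"jaw":1},{"tx":0,"ty":0,"tz":0,"ax":0,"ay":0,"az":0.18,"jaw":1},{"tx":0,"ty":0,"tz":0,"ax":0,"ay":0,"az":0.18,"jaw":1},{"tx":0,"ty":0,"tz":0,"ax":0,"ay":0,"az":0.18,"jaw":1}]'|sed -n 2,4p
python3 -m jog '[{"tx":0,"ty":0,"tz":0,"ax":0,"ay":0,"az":0.18,"jaw":1},{"tx":0,"ty":0,"tz":0,"ax":0,"ay":0,"az":0.18,"jaw":1},{"tx":0,"ty":0,"tz":0,"ax":0,"ay":0,"az":0.18,"jaw":1},{"tx":0,"ty":0,"tz":0,"ax":0,"ay":0,"az":0.18,"jaw":1},{"tx":0,"ty":0,"tz":0,"ax":0,"ay":0,"az":0.18,"jaw":1}]'|sed -n 2,4p
python3 -m jog '[{"tx":0,"ty":0,"tz":0,"ax":0,"ay":0,"az":0.18,"jaw":1},{"tx":0,"ty":0,"tz":0,"ax":0,"ay":0,"az":0.18,"jaw":1},{"tx":0,"ty":0,"tz":0,"ax":0,"ay":0,"az":0.18,"jaw":1},{"tx":0,"ty":0,"tz":0,"ax":0,"ay":0,"az":0.18,"jaw":1},{"tx":0,"ty":0,"tz":0,"ax":0,"ay":0,"az":0.18,"jaw":1}]'|sed -n 2,4p
python3 -m jog '[{"tx":0,"ty":0,"tz":0,"ax":0,"ay":0,"az":0.18,"jaw":1},{"tx":8,"ty":-29,"tz":0,"ax":0,"ay":0,"az":0,"jaw":1},{"tx":8,"ty":-29,"tz":0,"ax":0,"ay":0,"az":0,"jaw":1},{"tx":0,"ty":0,"tz":0,"ax":0,"ay":0,"az":0,"jaw":1}]'|sed -n 2,4p
python3 st.py
python3 - <<'E'
from h import *
c=capture("scene");cv2.imwrite("pics/s4.png",cv2.resize(c["color"][230:330,180:300],(720,600),interpolation=2)[:,:,::-1])
for g in([526,184.5],):
    r=ring(c,np.array(g));print(r)
E
```

```text
eef_pos: [503.2, 112.9, 5.3]
ee_rot: [0.0, -0.247, 0.969, 0.0]
force: [-0.4, 0.2, 0.3]
eef_pos: [503.3, 112.9, 5.3]
ee_rot: [-0.0, 0.199, 0.98, 0.0]
force: [1.1, -0.4, -0.6]
eef_pos: [503.2, 112.9, 5.3]
ee_rot: [-0.0, 0.606, 0.796, 0.0]
force: [0.3, -1.0, 0.9]
eef_pos: [503.2, 112.9, 5.3]
ee_rot: [-0.0, 0.891, 0.453, 0.0]
force: [-0.0, -0.2, 0.2]
eef_pos: [503.2, 112.9, 5.3]
ee_rot: [-0.0, 1.0, 0.02, 0.0]
force: [0.6, 0.1, 1.1]
eef_pos: [503.2, 112.9, 5.3]
ee_rot: [-0.0, 0.909, -0.417, -0.0]
force: [-0.1, 0.2, 1.4]
eef_pos: [562.4, 129.3, 5.2]
ee_rot: [-0.0, 0.87, -0.493, 0.0]
force: [-0.5, 0.0, -0.3]
t 19.32 pos [562.4 129.3   5.2] yaw -1.032 q [0.02 0.65 1.55 0.   0.94 2.63] F [-0.5  0.  -0.3] grip 0.0
offset from axis in tool: x 66.0 y -3.0  radius 66.1 alpha -0.987 F tool x,y [-0.2  0.4]
(array([520.01782227, 187.83927917]), 49.376285552978516, np.float64(52.864082484797734), (np.float64(2.3351389134183322), np.float64(0.7625327215148248)), (np.float64(2.3068094902508154), np.float64(0.912824568765681)))
```

View pics/s4.png

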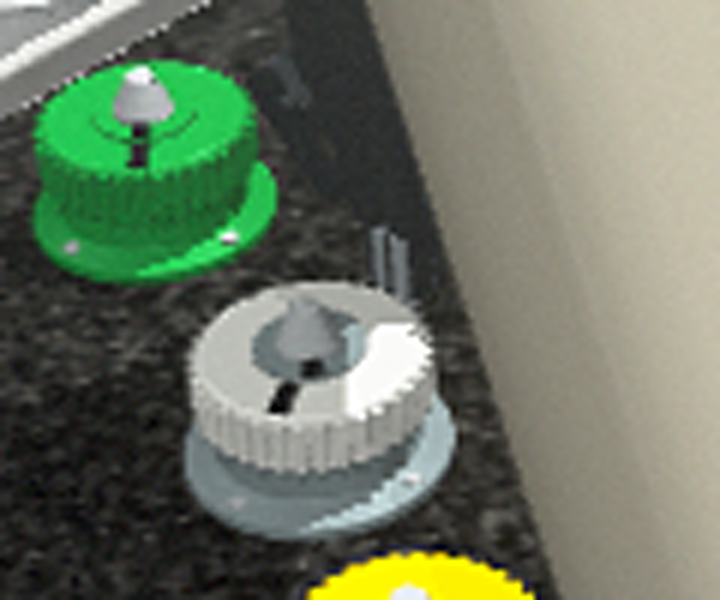

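The ring bar at (285,395) is now just short of the hub bar at (313,367), so it is a little under one full turn (about 5.9). Stroke 2.

```bash
python3 -m jog '[{"tx":-5,"ty":3,"tz":0,"ax":0,"ay":0,"az":0,"jaw":1},{"tx":-3.5,"ty":0,"tz":0,"ax":0,"ay":0,"az":0,"jaw":1},{"tx":-2,"ty":0,"tz":0,"ax":0,"ay":0,"az":0,"jaw":1},{"tx":0,"ty":0,"tz":0,"ax":0,"ay":0,"az":0,"jaw":1}]' >/dev/null
python3 st.py
```

```text
t 19.88 pos [554.4 135.1   5.5] yaw -1.029 q [ 0.04  0.64  1.57 -0.    0.93  2.64] F [  4.8 -10.3  -3.7] grip 0.0
offset from axis in tool: x 57.0 y 1.2  radius 57.0 alpha -1.050 F tool x,y [11.3  1.2]
```

```bash
python3 -m jog '[{"tx":-0.8,"ty":-9.4,"tz":0,"ax":0,"ay":0,"az":-0.17,"jaw":1},{"tx":-0.9,"ty":-9.4,"tz":0,"ax":0,"ay":0,"az":-0.17,"jaw":1},{"tx":-0.9,"ty":-9.4,"tz":0,"ax":0,"ay":0,"az":-0.17,"jaw":1},{"tx":-0.9,"ty":-9.4,"tz":0,"ax":0,"ay":0,"az":-0.17,"jaw":1},{"tx":-0.9,"ty":-9.4,"tz":0,"ax":0,"ay":0,"az":-0.17,"jaw":1}]' >/dev/null
python3 st.py
python3 -m jog '[{"tx":-0.95,"ty":-9.4,"tz":0,"ax":0,"ay":0,"az":-0.17,"jaw":1},{"tx":-0.95,"ty":-9.4,"tz":0,"ax":0,"ay":0,"az":-0.17,"jaw":1},{"tx":-0.95,"ty":-9.4,"tz":0,"ax":0,"ay":0,"az":-0.17,"jaw":1},{"tx":-0.95,"ty":-9.4,"tz":0,"ax":0,"ay":0,"az":-0.17,"jaw":1},{"tx":-0.95,"ty":-9.4,"tz":0,"ax":0,"ay":0,"az":-0.17,"jaw":1}]' >/dev/null
python3 st.py
```

```text
t 20.5 pos [582.1 173.8   5.7] yaw -0.174 q [ 0.1   0.7   1.45 -0.    0.99  1.84] F [13.1 -4.5 -8.3] grip 0.0
offset from axis in tool: x 57.1 y 0.9  radius 57.1 alpha -0.189 F tool x,y [13.7  2.2]
t 21.12 pos [570.  220.6   5.7] yaw 0.676 q [0.18 0.71 1.44 0.   0.99 1.07] F [13.   7.3 -8.6] grip -0.0
offset from axis in tool: x 56.9 y -0.6  radius 56.9 alpha 0.687 F tool x,y [14.7  2.5]
```

```bash
python3 -m jog '[{"tx":-0.9,"ty":-9.4,"tz":0,"ax":0,"ay":0,"az":-0.17,"jaw":1},{"tx":-0.9,"ty":-9.4,"tz":0,"ax":0,"ay":0,"az":-0.17,"jaw":1},{"tx":-0.9,"ty":-9.4,"tz":0,"ax":0,"ay":0,"az":-0.17,"jaw":1},{"tx":-0.9,"ty":-9.4,"tz":0,"ax":0,"ay":0,"az":-0.17,"jaw":1},{"tx":-0.9,"ty":-9.4,"tz":0,"ax":0,"ay":0,"az":-0.17,"jaw":1}]' >/dev/null
python3 st.py
python3 -m jog '[{"tx":-0.95,"ty":-9.4,"tz":0,"ax":0,"ay":0,"az":-0.17,"jaw":1},{"tx":-0.95,"ty":-9.4,"tz":0,"ax":0,"ay":0,"az":-0.17,"jaw":1},{"tx":-0.95,"ty":-9.4,"tz":0,"ax":0,"ay":0,"az":-0.17,"jaw":1},{"tx":-0.95,"ty":-9.4,"tz":0,"ax":0,"ay":0,"az":-0.17,"jaw":1},{"tx":-0.95,"ty":-9.4,"tz":0,"ax":0,"ay":0,"az":-0.17,"jaw":1}]' >/dev/null
python3 st.py
```

```text
t 21.75 pos [526.3 241.1   5.6] yaw 1.527 q [0.23 0.65 1.54 0.   0.95 0.27] F [ 2.7  4.6 -1.8] grip 0.0
offset from axis in tool: x 56.6 y -2.2  radius 56.6 alpha 1.566 F tool x,y [4.7 2.4]
t 22.38 pos [483.2 222.    5.5] yaw 2.377 q [ 0.21  0.57  1.69  0.    0.88 -0.6 ] F [ 0.4  0.5 -0.6] grip 0.0
offset from axis in tool: x 56.9 y -2.6  radius 56.9 alpha 2.422 F tool x,y [0.1 0.6]
```

```bash
python3 -m jog '[{"tx":-2.5,"ty":0,"tz":0,"ax":0,"ay":0,"az":0,"jaw":1}]' >/dev/null
python3 st.py
python3 -m jog '[{"tx":-1.0,"ty":-9.2,"tz":0,"ax":0,"ay":0,"az":-0.17,"jaw":1},{"tx":-1.0,"ty":-9.2,"tz":0,"ax":0,"ay":0,"az":-0.17,"jaw":1},{"tx":-1,"ty":-9.2,"tz":0,"ax":0,"ay":0,"az":-0.17,"jaw":1}]' >/dev/null
python3 st.py
python3 -m jog '[{"tx":-1.1,"ty":-9.2,"tz":0,"ax":0,"ay":0,"az":-0.17,"jaw":1},{"tx":-1.1,"ty":-9.2,"tz":0,"ax":0,"ay":0,"az":-0.17,"jaw":1},{"tx":-1.1,"ty":-9.2,"tz":0,"ax":0,"ay":0,"az":-0.17,"jaw":1}]' >/dev/null
python3 st.py
```

```text
t 22.5 pos [483.1 220.9   5.1] yaw 2.37 q [ 0.21  0.57  1.69  0.    0.88 -0.59] F [-15.4  11.4   7.4] grip -0.0
offset from axis in tool: x 56.2 y -3.8  radius 56.3 alpha 2.438 F tool x,y [19.  -2.5]
t 22.88 pos [470.7 196.7   5.2] yaw 2.884 q [ 0.16  0.54  1.75  0.    0.85 -1.15] F [-6.5  3.1  4.4] grip -0.0
offset from axis in tool: x 56.6 y -2.3  radius 56.6 alpha 2.925 F tool x,y [7.1 1.3]
t 23.25 pos [471.6 168.5   5.2] yaw 3.394 q [ 0.11  0.52  1.78  0.    0.84 -1.71] F [-7.5  0.2  4.7] grip -0.0
offset from axis in tool: x 56.7 y -1.9  radius 56.7 alpha -2.856 F tool x,y [7.2 2.1]
```

```bash
python3 -m jog '[{"tx":-1.1,"ty":-9.3,"tz":0,"ax":0,"ay":0,"az":-0.17,"jaw":1},{"tx":-1.1,"ty":-9.3,"tz":0,"ax":0,"ay":0,"az":-0.17,"jaw":1},{"tx":-1.1,"ty":-9.3,"tz":0,"ax":0,"ay":0,"az":-0.17,"jaw":1},{"tx":-1,"ty":-9.3,"tz":0,"ax":0,"ay":0,"az":-0.17,"jaw":1},{"tx":-1,"ty":-9.3,"tz":0,"ax":0,"ay":0,"az":-0.17,"jaw":1}]' >/dev/null
python3 st.py
python3 -m jog '[{"tx":-1,"ty":-9.3,"tz":0,"ax":0,"ay":0,"az":-0.17,"jaw":1},{"tx":20,"ty":0,"tz":0,"ax":0,"ay":0,"az":0,"jaw":1},{"tx":0,"ty":0,"tz":0,"ax":0,"ay":0,"az":0.18,"jaw":1},{"tx":0,"ty":0,"tz":0,"ax":0,"ay":0,"az":0.18,"jaw":1}]'|sed -n 2,4p
python3 st.py
python3 - <<'E'
from h import *
c=capture("scene");cv2.imwrite("pics/s5.png",cv2.resize(c["color"][230:330,180:300],(720,600),interpolation=2)[:,:,::-1])
E
```

```text
t 23.88 pos [501.9 132.9   5.2] yaw 4.244 q [ 0.03  0.55  1.73 -0.    0.87 -2.64] F [-4.4 -4.4  3.2] grip 0.0
offset from axis in tool: x 56.9 y -1.8  radius 57.0 alpha -2.008 F tool x,y [5.9 1.9]
eef_pos: [505.3, 110.6, 5.4]
ee_rot: [0.0, -0.434, 0.901, 0.0]
force: [-0.1, 0.6, -0.4]
t 24.38 pos [505.3 110.6   5.4] yaw 4.039 q [-0.01  0.55  1.74  0.    0.86 -2.48] F [-0.1  0.6 -0.4] grip -0.0
offset from axis in tool: x 70.7 y -29.9  radius 76.8 alpha -1.844 F tool x,y [-0.4  0.4]
```

View pics/s5.png

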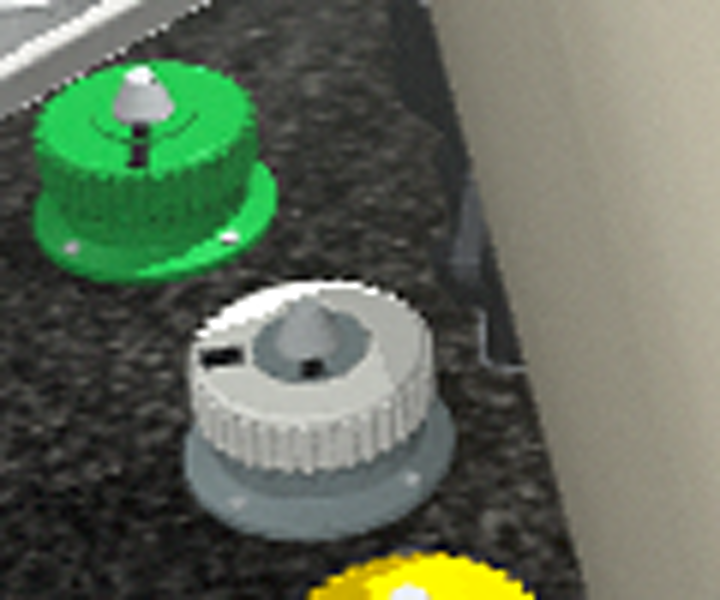

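```bash
cat >> h.py <<'E'
def bar(c,C=np.array([526,185.])):
    v,u=np.mgrid[230:330,180:300]; T=np.linalg.inv(c["camera_from_world"])
    d=np.stack([(u-c["cx"])/c["fx"],-(v-c["cy"])/c["fy"],-np.ones(u.shape)],-1)@T[:3,:3].T
    w=np.clip(75-c["color"][230:330,180:300].max(-1).astype(int),0,None); out=[]
    for z,lo,hi in((54.5,26,41),(56,13,22)):
        q=T[:2,3]+d[...,:2]*((z-T[2,3])/d[...,2])[...,None]-C; r=np.hypot(q[...,0],q[...,1])
        s=(r>lo)&(r<hi)&(w>0); m=(w[s][:,None]*q[s]).sum(0)/w[s].sum(); out.append((np.arctan2(m[1],m[0]).round(3),np.hypot(*m).round(1),int(s.sum())))
    return out, ((out[0][0]-out[1][0])%(2*np.pi)).round(3)
E
python3 - <<'E'
from h import *
print(bar(capture("scene")))
E
```

```text
([(np.float64(1.276), np.float64(32.7), 16), (np.float64(2.821), np.float64(17.5), 9)], np.float64(4.738))
```

The ring bar at (222,357) is left of the hub bar at (313,367), and the measured radii (32.7 and 17.5 mm) match the drawing. That leaves about 1.45 rad. I'll do it with the opposite (+x) face, which needs only 2.7 rad of unwinding.

```bash
python3 -m jog '[{"tx":0,"ty":0,"tz":0,"ax":0,"ay":0,"az":0.18,"jaw":1},{"tx":0,"ty":0,"tz":0,"ax":0,"ay":0,"az":0.18,"jaw":1},{"tx":0,"ty":0,"tz":0,"ax":0,"ay":0,"az":0.18,"jaw":1},{"tx":0,"ty":0,"tz":0,"ax":0,"ay":0,"az":0.18,"jaw":1},{"tx":0,"ty":0,"tz":0,"ax":0,"ay":0,"az":0.18,"jaw":1}]'|sed -n 4p
python3 -m jog '[{"tx":0,"ty":0,"tz":0,"ax":0,"ay":0,"az":0.18,"jaw":1},{"tx":0,"ty":0,"tz":0,"ax":0,"ay":0,"az":0.18,"jaw":1},{"tx":0,"ty":0,"tz":0,"ax":0,"ay":0,"az":0.18,"jaw":1},{"tx":0,"ty":0,"tz":0,"ax":0,"ay":0,"az":0.18,"jaw":1},{"tx":0,"ty":0,"tz":0,"ax":0,"ay":0,"az":0.18,"jaw":1}]'|sed -n 4p
python3 -m jog '[{"tx":0,"ty":0,"tz":0,"ax":0,"ay":0,"az":0.18,"jaw":1},{"tx":0,"ty":0,"tz":0,"ax":0,"ay":0,"az":0.18,"jaw":1},{"tx":0,"ty":0,"tz":0,"ax":0,"ay":0,"az":0.18,"jaw":1},{"tx":0,"ty":0,"tz":0,"ax":0,"ay":0,"az":0.18,"jaw":1},{"tx":0,"ty":0,"tz":0,"ax":0,"ay":0,"az":0.18,"jaw":1}]'|sed -n 4p
python3 -m jog '[{"tx":8,"ty":0,"tz":0,"ax":0,"ay":0,"az":0,"jaw":1},{"tx":8,"ty":0,"tz":0,"ax":0,"ay":0,"az":0,"jaw":1},{"tx":0,"ty":0,"tz":0,"ax":0,"ay":0,"az":0,"jaw":1}]' |sed -n 4p
python3 st.py
```

```text
force: [-1.2, -0.1, 0.3]
force: [-0.1, 1.3, -0.5]
force: [-0.0, -0.1, 0.4]
force: [0.4, -0.4, 0.1]
t 26.73 pos [509.4 127.7   5.3] yaw 1.355 q [0.02 0.56 1.71 0.   0.87 0.24] F [ 0.4 -0.4  0.1] grip 0.0
offset from axis in tool: x -59.1 y -4.1  radius 59.2 alpha -1.856 F tool x,y [-0.3  0.5]
```

```bash
python3 -m jog '[{"tx":0,"ty":4,"tz":0,"ax":0,"ay":0,"az":0,"jaw":1},{"tx":2.5,"ty":0,"tz":0,"ax":0,"ay":0,"az":0,"jaw":1},{"tx":1.7,"ty":0,"tz":0,"ax":0,"ay":0,"az":0,"jaw":1},{"tx":0,"ty":0,"tz":0,"ax":0,"ay":0,"az":0,"jaw":1}]' |sed -n 4p
python3 st.py
python3 -m jog '[{"tx":0.9,"ty":9.4,"tz":0,"ax":0,"ay":0,"az":-0.17,"jaw":1},{"tx":0.9,"ty":9.4,"tz":0,"ax":0,"ay":0,"az":-0.17,"jaw":1},{"tx":0.9,"ty":9.4,"tz":0,"ax":0,"ay":0,"az":-0.17,"jaw":1},{"tx":0.9,"ty":9.4,"tz":0,"ax":0,"ay":0,"az":-0.17,"jaw":1}]' |sed -n 4p
python3 st.py
python3 -m jog '[{"tx":0.9,"ty":9.4,"tz":0,"ax":0,"ay":0,"az":-0.17,"jaw":1},{"tx":0.9,"ty":9.4,"tz":0,"ax":0,"ay":0,"az":-0.17,"jaw":1},{"tx":0.9,"ty":9.4,"tz":0,"ax":0,"ay":0,"az":-0.17,"jaw":1},{"tx":0.9,"ty":9.4,"tz":0,"ax":0,"ay":0,"az":-0.17,"jaw":1}]' |sed -n 4p
python3 st.py
python3 - <<'E'
from h import *
print(bar(capture("scene")))
E
```

```text
force: [-1.5, -9.4, 1.8]
t 27.23 pos [514.1 128.9   5.3] yaw 1.353 q [ 0.03  0.57  1.69 -0.    0.88  0.25] F [-1.5 -9.4  1.8] grip 0.01
offset from axis in tool: x -56.8 y 0.4  radius 56.8 alpha -1.783 F tool x,y [-9.5  0.5]
force: [1.3, -7.6, 1.2]
t 27.73 pos [551.7 133.6   5.4] yaw 2.038 q [ 0.03  0.63  1.58 -0.    0.93 -0.43] F [ 1.3 -7.6  1.2] grip -0.0
offset from axis in tool: x -57.0 y 0.1  radius 57.0 alpha -1.103 F tool x,y [-7.4 -2.2]
force: [4.9, -4.8, -1.6]
t 28.23 pos [578.1 161.    5.5] yaw 2.717 q [ 0.08  0.69  1.47 -0.    0.98 -1.07] F [ 4.9 -4.8 -1.6] grip -0.0
offset from axis in tool: x -57.1 y 0.1  radius 57.1 alpha -0.423 F tool x,y [-6.4 -2.4]
([(np.float64(2.649), np.float64(33.9), 9), (np.float64(2.775), np.float64(18.0), 7)], np.float64(6.157))
```

The bars look nearly in line. I'll withdraw and check from the top camera.

```bash
python3 -m jog '[{"tx":-20,"ty":0,"tz":0,"ax":0,"ay":0,"az":0,"jaw":1},{"tx":0,"ty":0,"tz":-50,"ax":0,"ay":0,"az":0,"jaw":1},{"tx":0,"ty":0,"tz":-55,"ax":0,"ay":0,"az":0,"jaw":1},{"tx":0,"ty":0,"tz":-55,"ax":0,"ay":0,"az":0,"jaw":1}]' |sed -n 2,4p
python3 -m jog '[{"tx":-3,"ty":-46,"tz":0,"ax":0,"ay":0,"az":0,"jaw":1},{"tx":-3,"ty":-46,"tz":0,"ax":0,"ay":0,"az":0,"jaw":1},{"tx":-3,"ty":-46,"tz":0,"ax":0,"ay":0,"az":0,"jaw":1},{"tx":-3,"ty":-46,"tz":0,"ax":0,"ay":0,"az":0,"jaw":1},{"tx":-3,"ty":-46,"tz":0,"ax":0,"ay":0,"az":0,"jaw":1}]' |sed -n 2,4p
python3 -m jog '[{"tx":-3,"ty":-46,"tz":0,"ax":0,"ay":0,"az":0,"jaw":1},{"tx":-3,"ty":-46,"tz":0,"ax":0,"ay":0,"az":0,"jaw":1},{"tx":-3,"ty":-46,"tz":0,"ax":0,"ay":0,"az":0,"jaw":1},{"tx":0,"ty":0,"tz":0,"ax":0,"ay":0,"az":0,"jaw":1}]' |sed -n 2,4p
python3 - <<'E'
from h import *
c=capture("scene");print(bar(c));t=capture("top");r=ring(t,np.array([526,184.]));print(r)
a=cv2.resize(t["color"][220:280,170:230],(400,400),interpolation=2);b=cv2.resize(c["color"][255:325,205:275],(400,400),interpolation=2)
cv2.imwrite("pics/f1.png",np.hstack([a,b])[:,:,::-1])
E
```

```text
eef_pos: [594.4, 153.7, 167.0]
ee_rot: [-0.0, 0.213, 0.977, 0.0]
force: [0.3, -0.1, -0.6]
eef_pos: [511.8, -62.9, 165.4]
ee_rot: [0.0, 0.213, 0.977, 0.0]
force: [0.7, -0.7, 0.0]
eef_pos: [462.3, -193.0, 165.2]
ee_rot: [-0.0, 0.215, 0.977, -0.0]
force: [0.1, 0.6, 0.4]
([(np.float64(2.665), np.float64(33.7), 11), (np.float64(2.768), np.float64(17.9), 6)], np.float64(6.18))
(array([525.29528809, 181.99368286]), 46.035240173339844, np.float64(51.744066515902546), (np.float64(2.57432373469447), np.float64(0.9997130907679471)), (np.float64(2.575184162322995), np.float64(0.9959234882734345)))
```

View pics/f1.png

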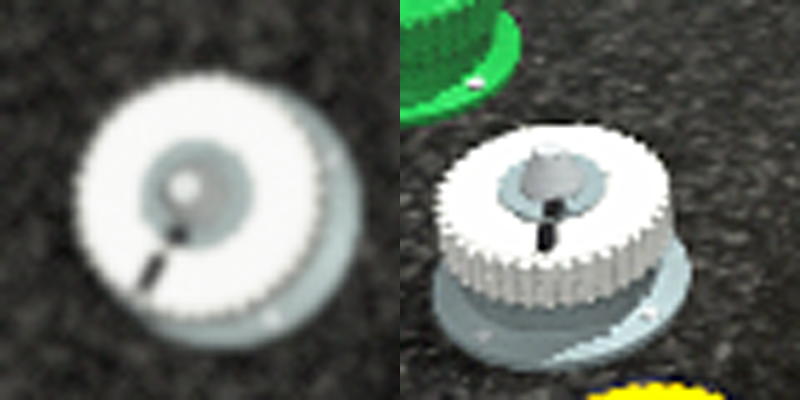

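Both views show the bars in line: the top view shows the ring bar at (150,272) and the hub bar at (178,233), measured within about 0.1 rad. The stroke tally runs 0.9, 5.9, 11.0, 12.5, which is two turns. Handing in.

```bash
python3 -c "
from rig import *
print(finish_job())"
```

```text
the job is handed in; nothing more can be done
None
```

I loosened the large white stand's ring to two full turns past tight, its bar in line with the hub's within about 0.1 rad on both cameras, and handed the job in. I never worked near the small stand or the loose things, but I didn't re-measure their positions at the end.

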